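Weigh the shot tins by hand and pull the full ones

TASK

The three tins leaning in the wire rack look alike, but some are full of steel shot and some are empty. Lift each to feel its weight: stand every full one upright on the floor of the grey tray, and leave every empty one in the rack, home in a bay as it was. Set tins down rather than dropping them, and do not disturb the other things on the desk.

Things in the scene. Friction and masses are not known exactly. Their poses are not given: they have to be found in the camera images.
- tin_a_mid (a point): Centre (half-way up, on the axis) of a plain aluminium tin, a cylinder 42 mm in diameter and 76 mm tall; its knurled lid (upper 17 mm) does not come off. z: the tin's axis, towards the lid. The three tins look identical and stand in the rack's bays in any order. Empty, a tin weighs 50 to 70 g; full, 340 to 460 g. Any may be full or empty.
- tin_b_mid (a point): Centre (half-way up, on the axis) of a plain aluminium tin, a cylinder 42 mm in diameter and 76 mm tall; its knurled lid (upper 17 mm) does not come off. z: the tin's axis, towards the lid. The three tins look identical and stand in the rack's bays in any order. Empty, a tin weighs 50 to 70 g; full, 340 to 460 g. Any may be full or empty.
- tin_c_mid (a point): Centre (half-way up, on the axis) of a plain aluminium tin, a cylinder 42 mm in diameter and 76 mm tall; its knurled lid (upper 17 mm) does not come off. z: the tin's axis, towards the lid. The three tins look identical and stand in the rack's bays in any order. Empty, a tin weighs 50 to 70 g; full, 340 to 460 g. Any may be full or empty.
- tin_a: The same tin as point tin_a_mid; origin at the centre of its underside, z along its axis towards the lid.
- tin_b: The same tin as point tin_b_mid; origin at the centre of its underside, z along its axis towards the lid.
- tin_c: The same tin as point tin_c_mid; origin at the centre of its underside, z along its axis towards the lid.
- bay_1 (a point): Bay of the rack at the rack's +y end: where the centre (half-way up) of a tin lies when home. Axes as the rack's (z vertical). The tin's base stands on a small plate square to its axis; its lower side leans on two 8 mm wires that form a V, reach 58 mm up from the base and lie within 16 mm of the bay's middle plane, so the tin's +y and -y sides and its top are open.
- bay_2 (a point): Bay of the rack in the middle: where the centre (half-way up) of a tin lies when home. Axes as the rack's (z vertical). The tin's base stands on a small plate square to its axis; its lower side leans on two 8 mm wires that form a V, reach 58 mm up from the base and lie within 16 mm of the bay's middle plane, so the tin's +y and -y sides and its top are open.
- bay_3 (a point): Bay of the rack at the rack's -y end: where the centre (half-way up) of a tin lies when home. Axes as the rack's (z vertical). The tin's base stands on a small plate square to its axis; its lower side leans on two 8 mm wires that form a V, reach 58 mm up from the base and lie within 16 mm of the bay's middle plane, so the tin's +y and -y sides and its top are open.
- rack: Low fixed rack of dark steel wire on a plywood foot (100 x 215 x 10 mm); three bays in a row along its y, 80 mm apart. Origin: centre of the foot's underside; x away from the robot at yaw 0, z up. In a bay a tin leans 35 degrees, lid towards -x and up (its axis: -0.574, 0, 0.819 in the rack frame), base centre 20 mm to +x of the origin and 30 mm up. It lifts straight up out of its bay.
- tray: Shallow grey fixed tray lying flat on the desk, outside 170 mm along its x, 120 mm along its y, 16 mm high; walls and floor 4 mm thick, open on top. Origin: centre of its underside (inner floor 4 mm above it). Empty at the start.
- carton: Flat white carton, 76 x 110 x 30 mm, lying behind the tray. Bystander. Origin: centre of its underside.
- dropper: Small dropper bottle with a pointed cap, 29 mm in diameter, 88 mm tall, upright behind the rack. Bystander. Origin: centre of its underside.
- pincers: Tweezers, 118 mm long (along its y), lying near the desk's front edge. Bystander. Origin: centre of its underside.
- model: Small model part, 18 x 42 x 11 mm, lying near the desk's front edge. Bystander. Origin: centre of its underside.

How it is judged:
By the outcome, as a careful person would: the job done as asked, in the order asked, and still so for the second after the job is handed in, with the robot touching nothing.
It also fails if it takes over 61 s, if anything falls off the work surface, if the arm or the gripper's body presses on something with over 40 N, if the wrist force passes 120 N, or if a joint passes its speed limit or range.

ROBOT

A 7-joint arm with a two-finger parallel gripper is mounted at the origin on a cart in front of the work surface, level with it; the furniture and walls round the work are solid. World frame = base frame: x ahead of the robot, y to its left, z up, the work surface at z = 0. Lengths are in m, angles in degrees, forces in N, time in s.
With the tool pointing down it reaches from about 0.425 to 0.875 m from the base axis. Payload 4.7 kg.
Tool frame: the origin (TCP) lies on the mounting face of the last link; the fingertips stand 182 mm ahead of it and the grasp point (between the pads) lies 164 mm ahead of it; z points along the fingers, y is the line along which they close (so a half turn about z gives the same grasp; the last joint's range is limited). The gripper opens to 87 mm and grips with 3 to 60 N. Pads are 19 mm wide; open, the fingers measure 117 mm over their backs; the gripper's body (75 mm by 190 mm) begins 51 mm behind the grasp point.
Start: joints at [75.522, 18.392, -4.016, 83.108, 1.295, 78.541, -3.26], TCP at [0.171, -0.627, 0.405] pointing down, gripper open.
Joint ranges: [-163.93, 163.93], [-17.29, 119.83], [-79.2, 71.16], [3.27, 140.29], [-89.18, 269.18], [5.43, 117.66], [-154.24, 154.24]. Speed limits (degrees/s): [147.25, 147.25, 180, 180, 180, 180, 180].

INTERFACE

Orientations are given as [roll, pitch, yaw] about the fixed x, y, z axes, in that order (R = Rz(yaw) Ry(pitch) Rx(roll)).
In Python, from cell import env gives the robot as it stands.
- The arm moves only by the tool servo_tool, never from a script. Its argument "plan" is a list of rows, each an object with "xyz": the shift along the tool's x, y, z in cm, a list of three; "twist": the turn, a rotation vector about the tool's x, y, z in degrees, a list of three; "jaw": the closure, from 0 (fully open) to 1 (shut). In form: [{"xyz": [x, y, z], "twist": [wx, wy, wz], "jaw": jaw}, ...]. A call has 1 to 10 rows; each row is the pose to reach, as a shift and turn from the pose commanded when the call began, along the tool's axes at that moment; what a row does not reach only later rows make up. A row lasts 1/12 s, in which the tool goes at most 41.7 mm and 7.16 degrees, less where a joint would pass 70% of its speed; a pose out of reach is approached as far as the arm can. A call with a gripper value outside its range is refused whole. The fingers move at their own pace and stop on an object; "newtons" is the grip in N (left out, the last holds). Time passes only in rows, so rows that repeat a pose let the fingers close. It gives the time, the measured TCP pose, the force, the opening and the grip force at its end, in the units of the state.
- env.get_obs(): the state, without advancing time (a new reading comes with each control period).
- env.read_camera(name): name is "scene" or "side" or "wrist"; returns a dict with "img" (384x512x3 uint8, red, green, blue), "camera_matrix" (3x3 intrinsics, pixels), "R" (3x3) and "t" (3): a world point X has camera coordinates R X + t. Camera axes: x right, y down, z forward; pixel columns grow to the right and rows downward; lengths in m; the calibration is good to about 2 mm. A picture is of the moment at which its call begins. There is no depth.
- env.sign_off(): hands the job in; it is judged then, once.
The state is a dict: "time_s": time; "qpos": joint angles; "joint_velocities": joint speeds; "effort": joint torques, N m; "tool_pos": TCP position; "tool_rot": TCP orientation; "force": force on the tool from outside, world axes, zero at the start; "wrist_torque": the same for the moment, N m; "grip_width": finger opening in m; "grasp_force": force on a finger pad.
Only numpy, scipy, OpenCV 4.12 (cv2) and the standard library are available. Lean on these libraries where they do the work, as an engineer would, in place of code of your own. Each camera call takes 0.05 s, during which the arm holds its last target. There are 200 camera calls.

## Working session

There is one attempt and no reset: what is moved stays moved. The work goes in short steps, Python scripts to look and compute and a tool call to move; the robot and the scene stay as the last step left them, time stands still between calls to the robot, and variables do not carry over. Pictures are saved under pics/ and viewed, at most 10 in all, crops included, and the job is handed in when it is done.

Besides the shell and the picture viewer there is one more tool, called after "Request:" by a JSON object that holds its "method" and its "body". servo_tool: Moves the arm, as the interface text tells. Its arguments: {"type":"object","properties":{"plan":{"type":"array","items":{"type":"object","properties":{"xyz":{"type":"array","items":{"type":"number"}},"twist":{"type":"array","items":{"type":"number"}},"jaw":{"type":"number"}}}},"newtons":{"type":"number"}},"required":["plan"]}

```bash
mkdir -p pics; cat > h.py <<'E'
import numpy as np, cv2
from cell import env
def snap(n,f):
    d=env.read_camera(n); cv2.imwrite(f,cv2.cvtColor(d["img"],cv2.COLOR_RGB2BGR)); np.savez(f[:-4]+".npz",K=d["camera_matrix"],R=d["R"],t=d["t"]); return d
def ray(f,u,v,z):
    d=np.load(f); R,t=d["R"],d["t"]; c=-R.T@t
    r=R.T@np.linalg.inv(d["K"])@np.array([u,v,1.]); return c+r*(z-c[2])/r[2]
def proj(f,X):
    d=np.load(f); p=d["K"]@(d["R"]@np.array(X)+d["t"]); return p[:2]/p[2]
E
python3 - <<'E'
from h import *
a=snap("scene","pics/scene.png");b=snap("side","pics/side.png")
for n,f in(("scene","pics/scene"),("side","pics/side")):
    i=cv2.imread(f+".png");cv2.imwrite(f+"L.png",cv2.resize(i,(800,600),interpolation=cv2.INTER_CUBIC))
    d=np.load(f+".npz");print(-d["R"].T@d["t"])
print(env.get_obs())
E
```

```text
[-0.14716733  0.52847552  0.43774099]
[ 0.14300717 -0.40569966  0.53994634]
{'time_s': 0.1, 'qpos': array([75.52320533, 18.43641213, -4.01541301, 83.16601999,  1.29283466,
       78.53875866, -3.26253686]), 'joint_velocities': array([-0.03610804, -0.01137744, -0.00201506, -0.27642166,  0.04210563,
        0.04556987,  0.0190495 ]), 'effort': array([-5.99403156e-04, -4.92570662e+01, -4.05968819e-01, -3.13398600e+01,
       -6.39881683e-02,  3.94746987e-02,  3.41052089e-05]), 'tool_pos': array([ 0.17128179, -0.6268584 ,  0.40376902]), 'tool_rot': array([-1.79903914e+02,  3.14427242e-03,  1.52832687e+01]), 'force': array([-0.44876083, -0.45747846,  0.19910873]), 'wrist_torque': array([ 0.02563681, -0.05385003, -0.0002893 ]), 'grasp_force': 0.0, 'grip_width': 0.08676166523362186}
```

View pics/sceneL.png

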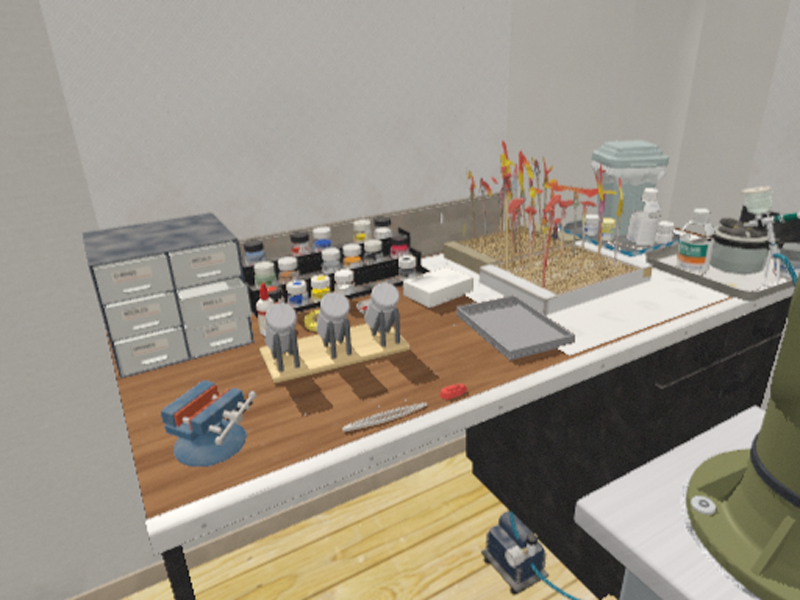

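View pics/sideL.png

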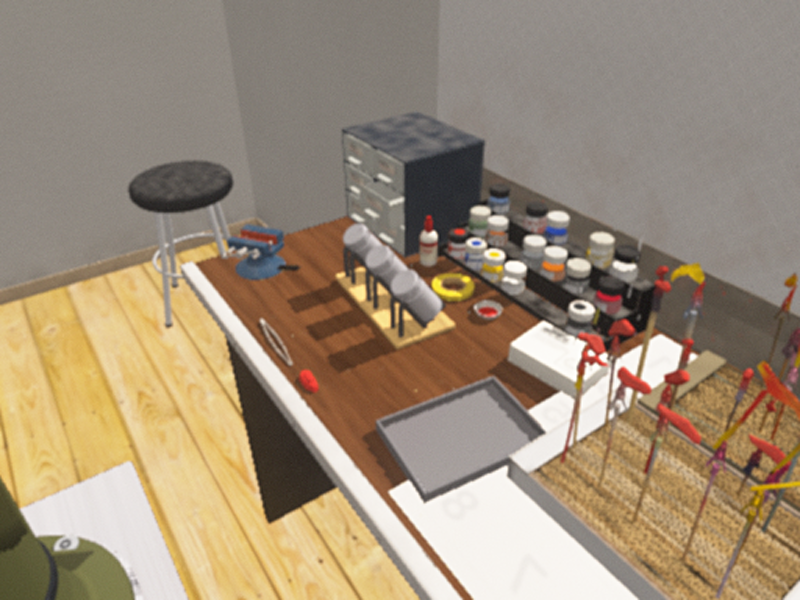

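```bash
python3 - <<'E'
import cv2
def c(f,x,y,w,h):
    return cv2.resize(cv2.imread(f)[y:y+h,x:x+w],(w*5,h*5),interpolation=cv2.INTER_CUBIC)
cv2.imwrite("pics/c1.png",c("pics/scene.png",155,170,160,80))
cv2.imwrite("pics/c2.png",c("pics/side.png",205,130,130,100))
E
python3 -c "
from h import *
for n,f,p in(('tray','scene',[(292,198),(328,190),(367,217),(327,229)]),('tray','side',[(241,274),(314,243),(347,277),(273,317)])):
  for u,v in p: print(n,f,ray('pics/'+f+'.npz',u,v,.016))
"
```

```text
tray scene [0.56579682 0.01819208 0.016     ]
tray scene [ 0.5532994  -0.09617145  0.016     ]
tray scene [ 0.38194289 -0.07170518  0.016     ]
tray scene [0.38964879 0.04531035 0.016     ]
tray side [0.39817797 0.02089812 0.016     ]
tray side [0.56301423 0.0066455  0.016     ]
tray side [ 0.55075746 -0.09596472  0.016     ]
tray side [ 0.38965906 -0.0882558   0.016     ]
```

View pics/c1.png

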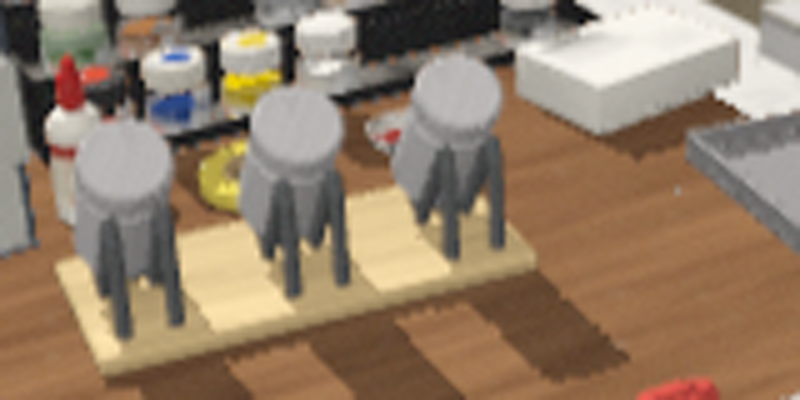

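View pics/c2.png

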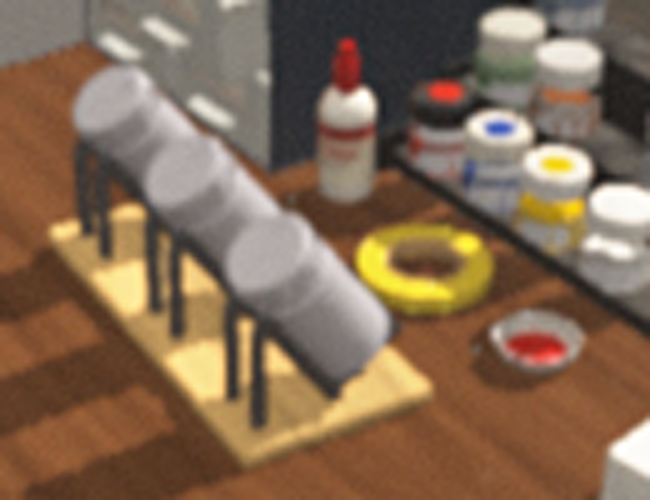

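```bash
cat > fit.py <<'E'
from h import *
from scipy.optimize import least_squares
def fit(obs,x0):
    def f(p,d=0):
        c,s=np.cos(p[2]),np.sin(p[2]);r=[]
        for cam,X,uv in obs:
            W=[p[0]+c*X[0]-s*X[1],p[1]+s*X[0]+c*X[1],X[2]]
            r.append(proj('pics/%s.npz'%cam,W)-uv)
        return np.array(r) if d else np.ravel(r)
    s=least_squares(f,x0,loss='soft_l1');print(np.r_[s.x[:2],np.degrees(s.x[2])].round(4));print(f(s.x,1).round(1).tolist());return s.x
A=lambda x,y:np.array([155+x/5,170+y/5])
B=lambda x,y:np.array([205+x/5,130+y/5])
o=[('scene',(-.05,.1075,.01),A(104,360)),('scene',(.05,.1075,.01),A(57,268)),('scene',(-.05,-.1075,.01),A(533,252)),
('side',(-.05,-.1075,.01),B(248,450)),('side',(.05,-.1075,.01),B(431,386)),('side',(-.05,.1075,.01),B(51,234))]
for y,a,b in((.08,(124,162),(108,108)),(0,(296,128),(183,180)),(-.08,(457,90),(266,262))):
    o+=[('scene',(-.0236,y,.0922),A(*a)),('side',(-.0236,y,.0922),B(*b))]
if __name__=="__main__":
    fit(o,[.5,.2,0])
    t=[]
    for cam,ps in(('scene',[(292,198),(328,190),(367,217),(327,229)]),('side',[(314,243),(347,277),(273,317),(241,274)])):
        t+=[(cam,X+(.016,),np.array(q)) for X,q in zip([(.085,.06),(.085,-.06),(-.085,-.06),(-.085,.06)],ps)]
    fit(t,[.47,-.03,0])
E
python3 fit.py
```

```text
[ 0.5707  0.2443 -5.5373]
[[-0.5, 0.3], [-0.4, -1.3], [1.6, 0.2], [-0.4, 0.3], [1.2, -0.6], [-1.1, -1.7], [0.7, -0.7], [-0.4, -2.7], [0.9, -1.1], [-0.4, -2.8], [0.9, -0.1], [0.1, -2.9]]
[ 0.4798 -0.0352 -5.2852]
[[-0.5, -0.7], [0.5, -1.2], [2.2, -2.9], [1.2, -3.6], [-0.7, -4.1], [6.0, 0.3], [-0.4, -0.5], [-2.2, -4.4]]
```

```bash
cat >> h.py <<'E'
from scipy.spatial.transform import Rotation as Ro
def T(tilt,yaw): return Ro.from_euler('xyz',[180,0,yaw],degrees=True)*Ro.from_euler('y',-tilt,degrees=True)
def rel(G,tilt,yaw):
    o=env.get_obs(); R0=Ro.from_euler('xyz',o['tool_rot'],degrees=True); R1=T(tilt,yaw)
    P=np.array(G)-R1.apply([0,0,.164])
    print('TCP',P.round(3),'xyz',(R0.inv().apply(P-o['tool_pos'])*100).round(2).tolist(),'twist',(R0.inv()*R1).as_rotvec(degrees=True).round(1).tolist(), 't',o['time_s'].round(2) if hasattr(o['time_s'],'round') else o['time_s'])
E
python3 - <<'E'
from h import *
print(T(35,0).as_matrix().round(3))
for p in((468,378),(422,330),(358,295)): print(ray('pics/side.npz',*p,.06),ray('pics/side.npz',*p,.0))
for p in((355,195),(310,170),(347,182)): print(ray('pics/scene.npz',*p,.05))
rel([.42,-.25,.316],0,-5.5)
E
```

```text
[[ 0.819  0.    -0.574]
 [-0.    -1.    -0.   ]
 [-0.574  0.    -0.819]]
[ 0.51720671 -0.33398146  0.06      ] [ 0.56398689 -0.32501569  0.        ]
[ 0.53037616 -0.25606992  0.06      ] [ 0.5788027  -0.23736411  0.        ]
[ 0.50311813 -0.15879344  0.06      ] [ 0.54813703 -0.12792672  0.        ]
[ 0.43708297 -0.0820229   0.05      ]
[ 0.63526998 -0.0946761   0.05      ]
[ 0.50921474 -0.12249358  0.05      ]
TCP [ 0.42 -0.25  0.48] xyz [33.93, -29.81, -7.57] twist [-0.1, 0.0, 20.8] t 0.1
```

```bash
sed -i "s/'y',-tilt/'y',tilt/" h.py
python3 - <<'E'
from h import *
print(T(35,0).as_matrix().round(3))
rel([.37,-.25,.336],0,-5.5)
E
```

```text
[[ 0.819  0.     0.574]
 [ 0.    -1.    -0.   ]
 [ 0.574  0.    -0.819]]
TCP [ 0.37 -0.25  0.5 ] xyz [29.1, -31.13, -9.57] twist [-0.1, 0.0, 20.8] t 0.1
```

Request:
{"method": "servo_tool", "body": {"plan": [{"xyz": [2,-2,-4],"twist": [0,0,3],"jaw": 0.31},{"xyz": [29.1,-31.1,-9.6],"twist": [0,0,20.8],"jaw": 0.31},{"xyz": [29.1,-31.1,-9.6],"twist": [0,0,20.8],"jaw": 0.31},{"xyz": [29.1,-31.1,-9.6],"twist": [0,0,20.8],"jaw": 0.31},{"xyz": [29.1,-31.1,-9.6],"twist": [0,0,20.8],"jaw": 0.31},{"xyz": [29.1,-31.1,-9.6],"twist": [0,0,20.8],"jaw": 0.31},{"xyz": [29.1,-31.1,-9.6],"twist": [0,0,20.8],"jaw": 0.31},{"xyz": [29.1,-31.1,-9.6],"twist": [0,0,20.8],"jaw": 0.31},{"xyz": [29.1,-31.1,-9.6],"twist": [0,0,20.8],"jaw": 0.31},{"xyz": [29.1,-31.1,-9.6],"twist": [0,0,20.8],"jaw": 0.31}]}}

```text
time_s: 0.93
tool_pos: [0.3559, -0.2758, 0.496]
tool_rot: [180.0, 0.0, -5.5]
force: [1.2, -0.8, 0.6]
grip_width: 0.0598
grasp_force: 0.0
```

```bash
python3 - <<'E'
from h import *
rel([.56,.20,.27],35,-5.5)
print(env.get_obs()['qpos'].round(0))
E
```

```text
TCP [0.466 0.209 0.404] xyz [6.33, -49.33, 9.14] twist [0.0, 35.0, -0.0] t 0.9333
[ 56.  -7. -19. 100.  -2.  86. -59.]
```

Request:
{"method": "servo_tool", "body": {"plan": [{"xyz": [1,-4,0],"twist": [0,0,0],"jaw": 0.31},{"xyz": [6,-49,9],"twist": [0,35,0],"jaw": 0.31},{"xyz": [6,-49,9],"twist": [0,35,0],"jaw": 0.31},{"xyz": [6,-49,9],"twist": [0,35,0],"jaw": 0.31},{"xyz": [6,-49,9],"twist": [0,35,0],"jaw": 0.31},{"xyz": [6,-49,9],"twist": [0,35,0],"jaw": 0.31},{"xyz": [6,-49,9],"twist": [0,35,0],"jaw": 0.31},{"xyz": [6,-49,9],"twist": [0,35,0],"jaw": 0.31},{"xyz": [6,-49,9],"twist": [0,35,0],"jaw": 0.31},{"xyz": [6,-49,9],"twist": [0,35,0],"jaw": 0.31}]}}

```text
time_s: 1.77
tool_pos: [0.4683, 0.0063, 0.4329]
tool_rot: [-180.0, -35.2, -5.8]
force: [-0.1, -0.4, -0.1]
grip_width: 0.0601
grasp_force: 0.0
```

Request:
{"method": "servo_tool", "body": {"plan": [{"xyz": [0.5,-6,1],"twist": [0,0,0],"jaw": 0.31},{"xyz": [0.5,-6,1],"twist": [0,0,0],"jaw": 0.31},{"xyz": [0.5,-6,1],"twist": [0,0,0],"jaw": 0.31}]}}

```text
time_s: 2.02
tool_pos: [0.4833, 0.0713, 0.4279]
tool_rot: [180.0, -34.9, -5.0]
force: [0.7, 0.7, -0.2]
grip_width: 0.0602
grasp_force: 0.0
```

```bash
python3 - <<'E'
from h import *
o=env.get_obs();print(o['tool_pos'],o['tool_rot'],o['qpos'].round(0))
snap("wrist","pics/w1.png");i=cv2.imread("pics/w1.png");cv2.imwrite("pics/w1L.png",cv2.resize(i,(800,600),interpolation=cv2.INTER_CUBIC))
E
```

```text
[0.48333032 0.07132076 0.42789213] [179.97578696 -34.91090881  -4.96991872] [   5.  -14.  -18.  117.    9.   43. -113.]
```

View pics/w1L.png

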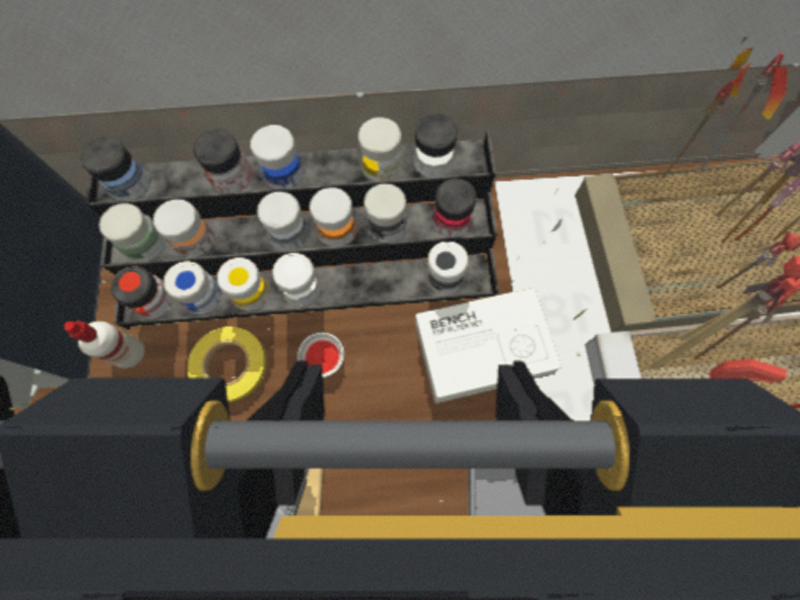

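```bash
python3 - <<'E'
from h import *
o=env.get_obs();R0=Ro.from_euler('xyz',o['tool_rot'],degrees=True)
d=np.load('pics/w1.npz');c=-d['R'].T@d['t'];ct=R0.inv().apply(c-o['tool_pos']);Rc=d['R']@R0.as_matrix()
print(ct.round(3),'axis',Rc[2].round(3),d['K'][0])
np.savez('cam.npz',ct=ct,Rc=Rc)
for P in([.42,.2,.40],[.4,.22,.40],[.42,.24,.35]):
    R1=T(0,-5.5).as_matrix();C=np.array(P)+R1@ct
    for X in([-.05,.1075,.01],[.05,-.1075,.01],[-.0236,.08,.0922],[-.0236,-.08,.0922]):
        W=np.r_[Ro.from_euler('z',-5.5,degrees=True).apply(X)+[.5707,.2443,0]]
        q=d['K']@(Rc@(R1.T@(W-C)));print((q[:2]/q[2]).round(0),end=' ')
    print()
rel([.41,.22,.236],0,-5.5)
E
```

```text
[ 0.076 -0.003  0.02 ] axis [-0.277 -0.002  0.961] [325.36948304   0.         262.0056347 ]
[111.  84.] [316. -22.] [96. 43.] [293.  44.] 
[126.  62.] [336. -48.] [115.  13.] [317.  14.] 
[130.  76.] [373. -49.] [118.  24.] [361.  25.] 
TCP [0.41 0.22 0.4 ] xyz [-8.71, -14.45, -2.68] twist [-0.0, -34.9, 0.3] t 2.0667
```

Request:
{"method": "servo_tool", "body": {"plan": [{"xyz": [-3.5,-14.5,2],"twist": [0,-35,0],"jaw": 0.31},{"xyz": [-3.5,-14.5,2],"twist": [0,-35,0],"jaw": 0.31},{"xyz": [-3.5,-14.5,2],"twist": [0,-35,0],"jaw": 0.31},{"xyz": [-3.5,-14.5,2],"twist": [0,-35,0],"jaw": 0.31},{"xyz": [-3.5,-14.5,2],"twist": [0,-35,0],"jaw": 0.31},{"xyz": [-3.5,-14.5,2],"twist": [0,-35,0],"jaw": 0.31},{"xyz": [-3.5,-14.5,2],"twist": [0,-35,0],"jaw": 0.31}]}}

```text
time_s: 2.65
tool_pos: [0.4815, 0.2097, 0.3914]
tool_rot: [179.9, -0.0, -5.7]
force: [0.9, -1.4, -0.0]
grip_width: 0.06
grasp_force: 0.0
```

```bash
python3 - <<'E'
from h import *
snap("wrist","pics/w2.png");i=cv2.imread("pics/w2.png");cv2.imwrite("pics/w2L.png",cv2.resize(i,(800,600),interpolation=cv2.INTER_CUBIC))
print(env.get_obs()['tool_pos'],env.get_obs()['tool_rot'])
E
```

```text
[0.48104963 0.20967602 0.39181648] [ 1.79940611e+02 -8.24291672e-02 -5.69895456e+00]
```

View pics/w2L.png

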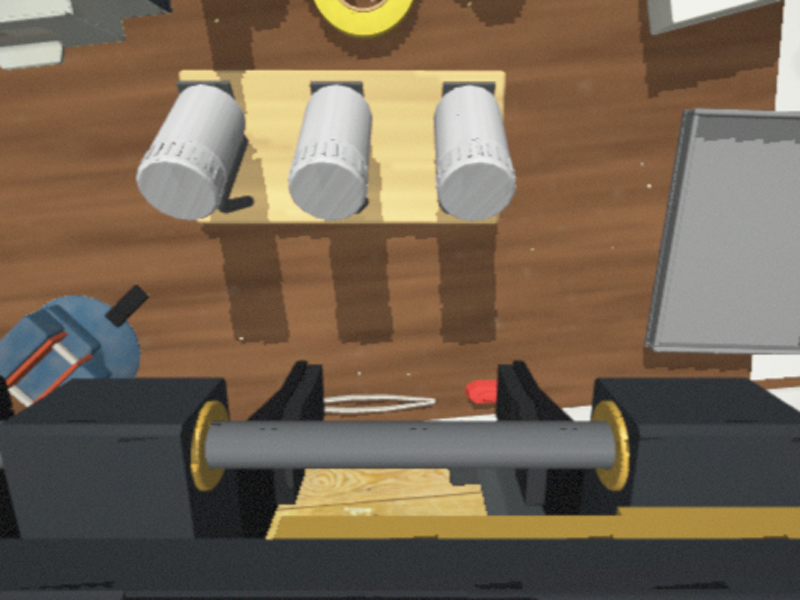

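```bash
python3 - <<'E'
from fit import *
W=lambda x,y:np.array([x*.64,y*.64])
w=[('w2',(.05,.1075,.01),W(180,71)),('w2',(.05,-.1075,.01),W(505,71)),('w2',(-.05,-.1075,.01),W(498,222)),
('w2',(-.0236,.08,.0922),W(182,190)),('w2',(-.0236,0,.0922),W(329,189)),('w2',(-.0236,-.08,.0922),W(476,190))]
fit(w,[.57,.24,-.1]); fit(w+o,[.57,.24,-.1])
print(proj('pics/w2.npz',[.5707,.2443,.01])/.64)
for p in((647,350),(685,109)): print(ray('pics/w2.npz',*W(*p),.016))
E
```

```text
[ 0.5704  0.2434 -5.5205]
[[-2.1, -1.9], [1.6, -2.2], [1.4, 0.4], [-2.2, 0.7], [-0.5, 1.1], [1.2, 0.4]]
[ 0.5704  0.2436 -5.5272]
[[-2.4, -2.0], [1.4, -2.2], [1.1, 0.4], [-2.5, 0.6], [-0.8, 1.1], [0.8, 0.4], [-0.2, 0.3], [-0.1, -1.3], [1.9, 0.2], [-0.3, 0.5], [1.3, -0.4], [-1.1, -1.6], [1.0, -0.7], [-0.4, -2.6], [1.2, -1.1], [-0.4, -2.7], [1.2, -0.1], [0.2, -2.7]]
[343.62273436 148.01988679]
[0.40606491 0.03776955 0.016     ]
[0.57285525 0.01837312 0.016     ]
```

```bash
cat >> h.py <<'E'
YAW=-5.5
def bay(k,back=0.,up=0.):
    y={1:.08,2:0,3:-.08}[k]; X=np.array([-.0047-.574*back,y,.0652+.819*back+up])
    return Ro.from_euler('z',YAW,degrees=True).apply(X)+[.5704,.2435,0]
def tray(i,z): return Ro.from_euler('z',-6,degrees=True).apply([(i)*.052,0,z])+[.481,-.033,0]
E
python3 - <<'E'
from h import *
rel(bay(3,.09),35,-5.5);rel(bay(3),35,-5.5)
E
```

```text
TCP [0.413 0.178 0.273] xyz [-6.48, 3.79, 11.85] twist [0.1, 34.9, -0.2] t 2.7
TCP [0.464 0.173 0.2  ] xyz [-1.32, 3.76, 19.23] twist [0.1, 34.9, -0.2] t 2.7
```

Request:
{"method": "servo_tool", "body": {"plan": [{"xyz": [-6.5,3.8,11.8],"twist": [0,35,0],"jaw": 0.31},{"xyz": [-6.5,3.8,11.8],"twist": [0,35,0],"jaw": 0.31},{"xyz": [-6.5,3.8,11.8],"twist": [0,35,0],"jaw": 0.31},{"xyz": [-6.5,3.8,11.8],"twist": [0,35,0],"jaw": 0.31},{"xyz": [-6.5,3.8,11.8],"twist": [0,35,0],"jaw": 0.31},{"xyz": [-6.5,3.8,11.8],"twist": [0,35,0],"jaw": 0.31},{"xyz": [-6.5,3.8,11.8],"twist": [0,35,0],"jaw": 0.31},{"xyz": [-6.5,3.8,11.8],"twist": [0,35,0],"jaw": 0.31},{"xyz": [-6.5,3.8,11.8],"twist": [0,35,0],"jaw": 0.31}]}}

```text
time_s: 3.45
tool_pos: [0.4131, 0.1798, 0.2757]
tool_rot: [-179.8, -35.0, -5.9]
force: [-0.0, -0.4, 0.6]
grip_width: 0.0601
grasp_force: 0.0
```

```bash
python3 - <<'E'
from h import *
rel(bay(3),35,-5.5);print(env.get_obs()['qpos'].round(0))
snap("wrist","pics/w3.png");i=cv2.imread("pics/w3.png");cv2.imwrite("pics/w3L.png",cv2.resize(i,(800,600),interpolation=cv2.INTER_CUBIC))
for k in(1,2,3): print(proj('pics/w3.npz',bay(k,.033))/.64)
E
```

```text
TCP [0.464 0.173 0.2  ] xyz [-0.13, 0.15, 9.21] twist [-0.0, 0.0, -0.3] t 3.45
[   4.   -9.  -37.  131.   32.   32. -153.]
[ 35.30610327 352.60855046]
[223.26862415 352.06723735]
[411.35218075 351.52557568]
```

View pics/w3L.png

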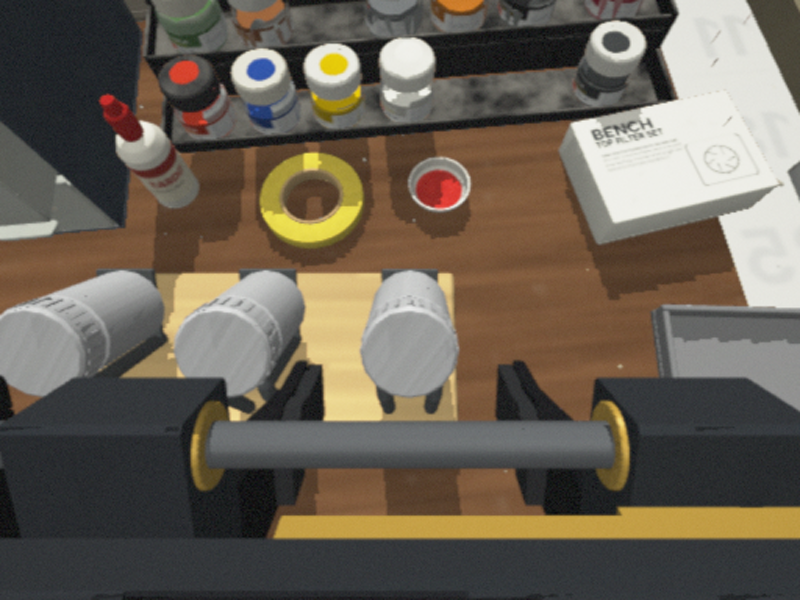

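Request:
{"method": "servo_tool", "body": {"plan": [{"xyz": [0,0,0],"twist": [0,0,-70],"jaw": 0.31},{"xyz": [0,0,0],"twist": [0,0,-70],"jaw": 0.31},{"xyz": [0,0,0],"twist": [0,0,-70],"jaw": 0.31},{"xyz": [0,0,0],"twist": [0,0,-70],"jaw": 0.31},{"xyz": [0,0,0],"twist": [0,0,-70],"jaw": 0.31},{"xyz": [0,0,0],"twist": [0,0,-70],"jaw": 0.31},{"xyz": [0,0,0],"twist": [0,0,-70],"jaw": 0.31},{"xyz": [0,0,0],"twist": [0,0,-70],"jaw": 0.31},{"xyz": [0,0,0],"twist": [0,0,-70],"jaw": 0.31},{"xyz": [0,0,0],"twist": [0,0,-70],"jaw": 0.31}]}}

```text
time_s: 4.33
tool_pos: [0.4126, 0.1802, 0.2747]
tool_rot: [146.7, -11.2, 68.1]
force: [-0.4, 0.7, -0.2]
grip_width: 0.06
grasp_force: 0.0
```

Request:
{"method": "servo_tool", "body": {"plan": [{"xyz": [0,0,0],"twist": [0,0,-70],"jaw": 0.31},{"xyz": [0,0,0],"twist": [0,0,-70],"jaw": 0.31},{"xyz": [0,0,0],"twist": [0,0,-70],"jaw": 0.31},{"xyz": [0,0,0],"twist": [0,0,-70],"jaw": 0.31},{"xyz": [0,0,0],"twist": [0,0,-70],"jaw": 0.31},{"xyz": [0,0,0],"twist": [0,0,-70],"jaw": 0.31},{"xyz": [0,0,0],"twist": [0,0,-70],"jaw": 0.31},{"xyz": [0,0,0],"twist": [0,0,-70],"jaw": 0.31},{"xyz": [0,0,0],"twist": [0,0,-70],"jaw": 0.31},{"xyz": [0,0,0],"twist": [0,0,-70],"jaw": 0.31}]}}

```text
time_s: 5.17
tool_pos: [0.4126, 0.1802, 0.2747]
tool_rot: [155.9, 26.1, 129.0]
force: [-0.4, -0.1, -0.3]
grip_width: 0.06
grasp_force: 0.0
```

```bash
sed -i 's/^def rel.*/FL=Ro.from_euler("z",180,degrees=True)\n&/; s/R1=T(tilt,yaw)$/R1=T(tilt,yaw)*FL/' h.py
python3 - <<'E'
from h import *
rel(bay(3,.09),35,-5.5);rel(bay(3),35,-5.5);print(env.get_obs()['qpos'].round(0))
E
```

```text
TCP [0.413 0.178 0.273] xyz [-0.09, -0.16, 0.15] twist [-0.0, -0.1, -39.8] t 5.1667
TCP [0.464 0.173 0.2  ] xyz [-0.1, -0.15, 9.15] twist [-0.0, -0.1, -39.8] t 5.1667
[-12.  -8. -23. 131.  36.  34. -16.]
```

Request:
{"method": "servo_tool", "body": {"plan": [{"xyz": [-0.1,-0.15,0],"twist": [0,0,-39.8],"jaw": 0.31},{"xyz": [-0.1,-0.15,0],"twist": [0,0,-39.8],"jaw": 0.31},{"xyz": [-0.1,-0.15,0],"twist": [0,0,-39.8],"jaw": 0.31},{"xyz": [-0.1,-0.15,0],"twist": [0,0,-39.8],"jaw": 0.31},{"xyz": [-0.1,-0.15,0],"twist": [0,0,-39.8],"jaw": 0.31},{"xyz": [-0.1,-0.15,0.3],"twist": [0,0,-39.8],"jaw": 0.31},{"xyz": [-0.1,-0.15,0.3],"twist": [0,0,-39.8],"jaw": 0.31},{"xyz": [-0.1,-0.15,3],"twist": [0,0,-39.8],"jaw": 0.31},{"xyz": [-0.1,-0.15,5],"twist": [0,0,-39.8],"jaw": 0.31}]}}

```text
time_s: 5.92
tool_pos: [0.4413, 0.1759, 0.2337]
tool_rot: [179.6, 35.1, 173.9]
force: [0.0, -0.1, 0.1]
grip_width: 0.0606
grasp_force: 0.0
```

```bash
python3 -c "
from h import *
rel(bay(3),35,-5.5);o=env.get_obs();print(o['qpos'].round(0),o['force'])"
```

```text
TCP [0.464 0.173 0.2  ] xyz [0.06, -0.04, 4.13] twist [0.1, 0.1, -0.5] t 5.9167
[-13.  -1. -20. 131.  46.  29.  14.] [ 0.03016668 -0.11977158  0.07597472]
```

Request:
{"method": "servo_tool", "body": {"plan": [{"xyz": [0,0,2.5],"twist": [0,0,-0.5],"jaw": 0.31},{"xyz": [0,0,4.1],"twist": [0,0,-0.5],"jaw": 0.31},{"xyz": [0,0,4.1],"twist": [0,0,-0.5],"jaw": 0.31},{"xyz": [0,0,4.1],"twist": [0,0,-0.5],"jaw": 0.31},{"xyz": [0,0,4.1],"twist": [0,0,-0.5],"jaw": 0.7},{"xyz": [0,0,4.1],"twist": [0,0,-0.5],"jaw": 0.7},{"xyz": [0,0,4.1],"twist": [0,0,-0.5],"jaw": 0.7},{"xyz": [0,0,4.1],"twist": [0,0,-0.5],"jaw": 0.7},{"xyz": [0,0,4.1],"twist": [0,0,-0.5],"jaw": 0.7},{"xyz": [0,0,4.1],"twist": [0,0,-0.5],"jaw": 0.7}], "newtons": 25}}

```text
time_s: 6.75
tool_pos: [0.4637, 0.1744, 0.2009]
tool_rot: [-179.9, 35.1, 174.9]
force: [-3.2, 2.0, 7.1]
grip_width: 0.0413
grasp_force: 25.0
```

```bash
python3 -c "
from h import *
rel(bay(3),35,-5.5);rel(bay(3,0,.03),35,-5.5);o=env.get_obs();print(o['tool_rot'],o['force'])"
```

```text
TCP [0.464 0.173 0.2  ] xyz [0.02, -0.1, 0.16] twist [0.1, 0.1, 0.3] t 6.75
TCP [0.464 0.173 0.23 ] xyz [-1.71, -0.1, -2.3] twist [0.1, 0.1, 0.3] t 6.75
[-179.91292533   35.10164543  174.8835555 ] [-3.16094445  2.00645541  7.06840604]
```

Request:
{"method": "servo_tool", "body": {"plan": [{"xyz": [-0.57,0,-0.82],"twist": [0,0,0],"jaw": 0.7},{"xyz": [-1.15,0,-1.64],"twist": [0,0,0],"jaw": 0.7},{"xyz": [-1.72,0,-2.46],"twist": [0,0,0],"jaw": 0.7},{"xyz": [-1.72,0,-2.46],"twist": [0,0,0],"jaw": 0.7},{"xyz": [-1.72,0,-2.46],"twist": [0,0,0],"jaw": 0.7},{"xyz": [-1.72,0,-2.46],"twist": [0,0,0],"jaw": 0.7},{"xyz": [-1.72,0,-2.46],"twist": [0,0,0],"jaw": 0.7}]}}

```text
time_s: 7.33
tool_pos: [0.463, 0.1728, 0.2286]
tool_rot: [-179.7, 34.9, 174.9]
force: [-0.4, -0.3, -0.8]
grip_width: 0.0413
grasp_force: 25.0
```

```bash
python3 -c "
from h import *
rel(bay(3,0,.03),35,-5.5);o=env.get_obs();print(o['tool_rot'],o['force'],o['wrist_torque'])
rel(tray(0,.14),0,-5.5);rel(tray(-1,.14),0,-5.5)"
```

```text
TCP [0.464 0.173 0.23 ] xyz [-0.17, 0.06, 0.0] twist [-0.1, -0.1, 0.3] t 7.3333
[-179.70523266   34.8686798   174.86926309] [-0.393207   -0.33281904 -0.80492219] [ 0.13494007  0.66420214 -0.03686485]
TCP [ 0.481 -0.033  0.304] xyz [-7.29, -20.36, -4.0] twist [-0.2, 34.9, 0.3] t 7.3333
TCP [ 0.429 -0.028  0.304] xyz [-3.03, -20.3, -6.98] twist [-0.2, 34.9, 0.3] t 7.3333
```

Request:
{"method": "servo_tool", "body": {"plan": [{"xyz": [0,0,0],"twist": [0,0,0],"jaw": 0.7},{"xyz": [0,0,0],"twist": [0,0,0],"jaw": 0.7}]}}

```text
time_s: 7.5
tool_pos: [0.4632, 0.1731, 0.2289]
tool_rot: [-179.7, 34.9, 174.9]
force: [-0.1, -0.5, -0.5]
grip_width: 0.0415
grasp_force: 25.0
```

```bash
python3 -c "
from h import *
o=env.get_obs();print(o['force'],o['wrist_torque'],o['effort'])
snap('side','pics/s2.png');cv2.imwrite('pics/s2c.png',cv2.resize(cv2.imread('pics/s2.png')[100:260,170:350],None,fx=3.5,fy=3.5))
o=env.get_obs();print(o['force'],o['wrist_torque'])
rel(bay(3),35,-5.5)"
```

```text
[-0.07951499 -0.47223373 -0.53866093] [ 0.21199004  0.59666084 -0.00297572] [ 1.48263574e-02 -2.83142817e+01 -2.34679934e-01 -2.67332017e+01
  1.38178501e+00 -7.10683186e-01  1.72550802e-02]
[-0.20136961  0.12683351 -0.67211175] [ 0.13722597  0.58774876 -0.07042212]
TCP [0.464 0.173 0.2  ] xyz [1.6, 0.03, 2.49] twist [-0.0, -0.1, 0.3] t 7.55
```

View pics/s2c.png

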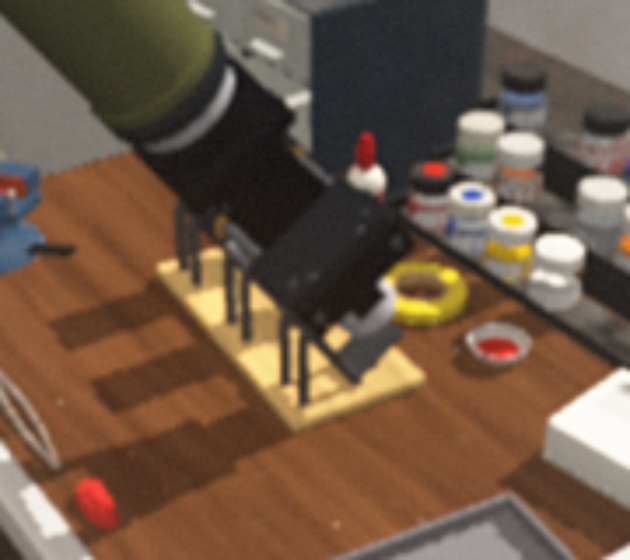

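Request:
{"method": "servo_tool", "body": {"plan": [{"xyz": [0.57,0,0.82],"twist": [0,0,0],"jaw": 0.7},{"xyz": [1.15,0,1.64],"twist": [0,0,0],"jaw": 0.7},{"xyz": [1.45,0,2.05],"twist": [0,0,0],"jaw": 0.7},{"xyz": [1.7,0,2.44],"twist": [0,0,0],"jaw": 0.7},{"xyz": [1.7,0,2.44],"twist": [0,0,0],"jaw": 0.7},{"xyz": [1.7,0,2.44],"twist": [0,0,0],"jaw": 0.7},{"xyz": [1.7,0,2.44],"twist": [0,0,0],"jaw": 0.5},{"xyz": [1.7,0,2.44],"twist": [0,0,0],"jaw": 0.31},{"xyz": [1.7,0,2.44],"twist": [0,0,0],"jaw": 0.31},{"xyz": [1.7,0,2.44],"twist": [0,0,0],"jaw": 0.31}]}}

```text
time_s: 8.38
tool_pos: [0.4631, 0.1728, 0.1993]
tool_rot: [-179.7, 34.9, 174.9]
force: [-0.2, -0.7, 0.9]
grip_width: 0.0552
grasp_force: 0.0
```

```bash
python3 -c "
from h import *
o=env.get_obs();print(o['force'],o['wrist_torque'])
rel(bay(3,.07),35,-5.5);rel(bay(2,.07),35,-5.5);rel(bay(2),35,-5.5)"
```

```text
[-0.16535713 -0.65025685  0.86181584] [0.14009398 0.53962514 0.01268575]
TCP [0.424 0.177 0.257] xyz [-0.1, 0.06, -6.94] twist [-0.1, -0.1, 0.3] t 8.3833
TCP [0.432 0.257 0.257] xyz [-0.14, 8.06, -6.95] twist [-0.1, -0.1, 0.3] t 8.3833
TCP [0.472 0.253 0.2  ] xyz [-0.16, 8.06, 0.05] twist [-0.1, -0.1, 0.3] t 8.3833
```

Request:
{"method": "servo_tool", "body": {"plan": [{"xyz": [0,0,-2],"twist": [0,0,0],"jaw": 0.31},{"xyz": [0,0,-4.5],"twist": [0,0,0],"jaw": 0.31},{"xyz": [0,0,-7.5],"twist": [0,0,0],"jaw": 0.31},{"xyz": [-0.1,2.5,-7.5],"twist": [0,0,0.3],"jaw": 0.31},{"xyz": [-0.1,6,-7.5],"twist": [0,0,0.3],"jaw": 0.31},{"xyz": [-0.1,8,-7.5],"twist": [0,0,0.3],"jaw": 0.31},{"xyz": [-0.1,8,-7.5],"twist": [0,0,0.3],"jaw": 0.31},{"xyz": [-0.1,8,-7.5],"twist": [0,0,0.3],"jaw": 0.31}]}}

```text
time_s: 9.05
tool_pos: [0.4285, 0.2577, 0.2613]
tool_rot: [-179.9, 34.9, 174.6]
force: [0.2, -0.4, -0.9]
grip_width: 0.0601
grasp_force: 0.0
```

```bash
python3 -c "
from h import *
o=env.get_obs();print(o['qpos'].round(0))
rel(bay(2),35,-5.5)"
```

```text
[-17.   2. -27. 125.  45.  38.   9.]
TCP [0.472 0.253 0.2  ] xyz [-0.07, -0.05, 7.57] twist [0.0, -0.1, 0.1] t 9.05
```

Request:
{"method": "servo_tool", "body": {"plan": [{"xyz": [0,0,3],"twist": [0,0,0],"jaw": 0.31},{"xyz": [0,0,5.5],"twist": [0,0,0],"jaw": 0.31},{"xyz": [0,0,7.5],"twist": [0,0,0],"jaw": 0.31},{"xyz": [0,0,7.5],"twist": [0,0,0],"jaw": 0.31},{"xyz": [0,0,7.5],"twist": [0,0,0],"jaw": 0.31},{"xyz": [0,0,7.5],"twist": [0,0,0],"jaw": 0.7},{"xyz": [0,0,7.5],"twist": [0,0,0],"jaw": 0.7},{"xyz": [0,0,7.5],"twist": [0,0,0],"jaw": 0.7},{"xyz": [0,0,7.5],"twist": [0,0,0],"jaw": 0.7},{"xyz": [0,0,7.5],"twist": [0,0,0],"jaw": 0.7}]}}

```text
time_s: 9.88
tool_pos: [0.4717, 0.2541, 0.2016]
tool_rot: [179.8, 35.1, 174.5]
force: [-1.7, 1.3, 3.1]
grip_width: 0.0415
grasp_force: 25.0
```

Request:
{"method": "servo_tool", "body": {"plan": [{"xyz": [-0.57,0,-0.82],"twist": [0,0,0],"jaw": 0.7},{"xyz": [-1.15,0,-1.64],"twist": [0,0,0],"jaw": 0.7},{"xyz": [-1.72,0,-2.46],"twist": [0,0,0],"jaw": 0.7},{"xyz": [-1.72,0,-2.46],"twist": [0,0,0],"jaw": 0.7},{"xyz": [-1.72,0,-2.46],"twist": [0,0,0],"jaw": 0.7},{"xyz": [-1.72,0,-2.46],"twist": [0,0,0],"jaw": 0.7},{"xyz": [-1.72,0,-2.46],"twist": [0,0,0],"jaw": 0.7}]}}

```text
time_s: 10.47
tool_pos: [0.4711, 0.2523, 0.229]
tool_rot: [-179.9, 34.9, 174.5]
force: [-0.4, -1.1, -3.4]
grip_width: 0.0416
grasp_force: 25.0
```

```bash
python3 -c "
from h import *
o=env.get_obs();print(o['force'],o['wrist_torque'],o['tool_rot'])
rel(bay(2,0,.12),20,-5.5);rel(tray(-1,.14),0,-5.5);rel(tray(-1,.047),0,-5.5)"
```

```text
[-0.37267238 -1.07595281 -3.39033618] [ 0.18566283  0.9686992  -0.01705851] [-179.89719057   34.85566698  174.51954386]
TCP [0.51  0.249 0.339] xyz [-9.49, 0.06, -6.83] twist [-0.1, 14.9, 0.0] t 10.4667
TCP [ 0.429 -0.028  0.304] xyz [-3.06, -28.27, -6.96] twist [-0.1, 34.9, -0.0] t 10.4667
TCP [ 0.429 -0.028  0.211] xyz [2.25, -28.26, 0.68] twist [-0.1, 34.9, -0.0] t 10.4667
```

Request:
{"method": "servo_tool", "body": {"plan": [{"xyz": [-1.7,0,-2.4],"twist": [0,0,0],"jaw": 0.7},{"xyz": [-3.4,0,-4.9],"twist": [0,0,0],"jaw": 0.7},{"xyz": [-5.2,0,-7.4],"twist": [0,0,0],"jaw": 0.7},{"xyz": [-5.2,-2,-7.4],"twist": [0,4,0],"jaw": 0.7},{"xyz": [-5.2,-5,-7.4],"twist": [0,8,0],"jaw": 0.7},{"xyz": [-5.2,-8,-7.4],"twist": [0,12,0],"jaw": 0.7},{"xyz": [-5.2,-11,-7.4],"twist": [0,16,0],"jaw": 0.7},{"xyz": [-5.5,-14,-7.4],"twist": [0,20,0],"jaw": 0.7},{"xyz": [-5.8,-17,-7.4],"twist": [0,24,0],"jaw": 0.7},{"xyz": [-6,-20,-7.4],"twist": [0,28,0],"jaw": 0.7}]}}

```text
time_s: 11.3
tool_pos: [0.4586, 0.0515, 0.325]
tool_rot: [-180.0, 6.7, 174.5]
force: [0.9, -0.6, -3.7]
grip_width: 0.0417
grasp_force: 25.0
```

```bash
python3 -c "
from h import *
o=env.get_obs();print(o['force'],o['tool_rot'],o['qpos'].round(0))
rel(tray(.6,.12),0,-5.5)"
```

```text
[ 0.92858051 -0.6068279  -3.73838137] [-179.97068156    6.73683108  174.5095566 ] [ -0.  -3. -10. 117.   1.  60.  74.]
TCP [ 0.512 -0.036  0.284] xyz [-5.64, -8.22, 4.8] twist [-0.0, 6.7, 0.0] t 11.3
```

Request:
{"method": "servo_tool", "body": {"plan": [{"xyz": [-2,-3,0.5],"twist": [0,3,0],"jaw": 0.7},{"xyz": [-4.5,-6,1],"twist": [0,6.7,0],"jaw": 0.7},{"xyz": [-5.6,-8.2,3],"twist": [0,6.7,0],"jaw": 0.7},{"xyz": [-5.6,-8.2,4.8],"twist": [0,6.7,0],"jaw": 0.7},{"xyz": [-5.6,-8.2,4.8],"twist": [0,6.7,0],"jaw": 0.7},{"xyz": [-5.6,-8.2,4.8],"twist": [0,6.7,0],"jaw": 0.7},{"xyz": [-5.6,-8.2,4.8],"twist": [0,6.7,0],"jaw": 0.7}]}}

```text
time_s: 11.88
tool_pos: [0.5123, -0.0336, 0.2846]
tool_rot: [-180.0, 0.2, 174.6]
force: [0.6, 0.1, -3.4]
grip_width: 0.0413
grasp_force: 25.0
```

```bash
python3 -c "
from h import *
o=env.get_obs();print(o['force'],o['tool_rot'],o['qpos'].round(0))
rel(tray(.6,.047),0,-5.5)
snap('scene','pics/s3.png');a=cv2.imread('pics/s3.png')[140:260,250:410];snap('side','pics/s4.png');b=cv2.imread('pics/s4.png')[190:310,220:380]
cv2.imwrite('pics/s34.png',cv2.resize(np.hstack([a,b]),None,fx=2.5,fy=2.5,interpolation=cv2.INTER_CUBIC))"
```

```text
[ 0.63841538  0.06469332 -3.42516866] [-179.98633665    0.24008114  174.57625649] [  5.   7.  -4. 111.   1.  62.  85.]
TCP [ 0.512 -0.036  0.211] xyz [0.03, -0.27, 7.36] twist [-0.0, 0.2, 0.1] t 11.8833
```

View pics/s34.png

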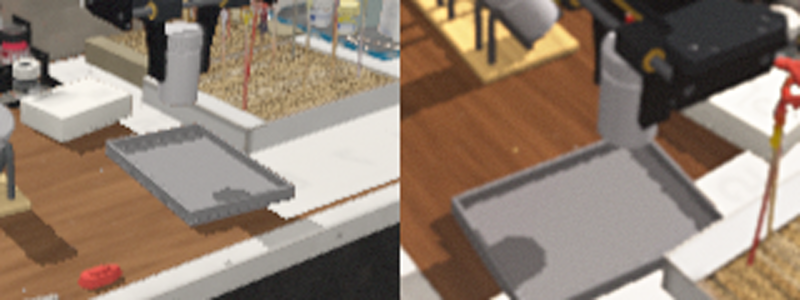

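Request:
{"method": "servo_tool", "body": {"plan": [{"xyz": [0,-0.1,2],"twist": [0,0,0],"jaw": 0.7},{"xyz": [0,-0.1,4],"twist": [0,0,0],"jaw": 0.7},{"xyz": [0,-0.1,5.5],"twist": [0,0,0],"jaw": 0.7},{"xyz": [0,-0.1,6.5],"twist": [0,0,0],"jaw": 0.7},{"xyz": [0,-0.1,6.9],"twist": [0,0,0],"jaw": 0.7},{"xyz": [0,-0.1,6.9],"twist": [0,0,0],"jaw": 0.7},{"xyz": [0,-0.1,6.9],"twist": [0,0,0],"jaw": 0.7}]}}

```text
time_s: 12.57
tool_pos: [0.5131, -0.0353, 0.2164]
tool_rot: [-180.0, 0.3, 174.5]
force: [0.5, -0.3, -2.9]
grip_width: 0.0416
grasp_force: 25.0
```

Request:
{"method": "servo_tool", "body": {"plan": [{"xyz": [0,0,0.1],"twist": [0,0,0],"jaw": 0.7},{"xyz": [0,0,0.2],"twist": [0,0,0],"jaw": 0.7},{"xyz": [0,0,0.3],"twist": [0,0,0],"jaw": 0.7},{"xyz": [0,0,0.3],"twist": [0,0,0],"jaw": 0.7}]}}

```text
time_s: 12.9
tool_pos: [0.5127, -0.0355, 0.2127]
tool_rot: [-180.0, 0.3, 174.5]
force: [0.3, -0.1, -2.6]
grip_width: 0.0411
grasp_force: 25.0
```

Request:
{"method": "servo_tool", "body": {"plan": [{"xyz": [0,0,0.1],"twist": [0,0,0],"jaw": 0.7},{"xyz": [0,0,0.2],"twist": [0,0,0],"jaw": 0.7},{"xyz": [0,0,0.2],"twist": [0,0,0],"jaw": 0.7}]}}

```text
time_s: 13.15
tool_pos: [0.513, -0.0356, 0.2125]
tool_rot: [-180.0, 0.3, 174.5]
force: [-4.1, 0.3, 11.3]
grip_width: 0.0416
grasp_force: 25.0
```

Request:
{"method": "servo_tool", "body": {"plan": [{"xyz": [0,0,0.1],"twist": [0,0,0],"jaw": 0.7},{"xyz": [0,0,0.1],"twist": [0,0,0],"jaw": 0.7}]}}

```text
time_s: 13.32
tool_pos: [0.5131, -0.0355, 0.2125]
tool_rot: [-180.0, 0.3, 174.5]
force: [-7.5, 0.7, 18.7]
grip_width: 0.0415
grasp_force: 25.0
```

Request:
{"method": "servo_tool", "body": {"plan": [{"xyz": [0,0,-0.15],"twist": [0,0,0],"jaw": 0.7},{"xyz": [0,0,-0.2],"twist": [0,0,0],"jaw": 0.7},{"xyz": [0,0,-0.2],"twist": [0,0,0],"jaw": 0.6},{"xyz": [0,0,-0.2],"twist": [0,0,0],"jaw": 0.45},{"xyz": [0,0,-0.2],"twist": [0,0,0],"jaw": 0.31},{"xyz": [0,0,-0.2],"twist": [0,0,0],"jaw": 0.31},{"xyz": [0,0,-0.2],"twist": [0,0,0],"jaw": 0.31}]}}

```text
time_s: 13.9
tool_pos: [0.5127, -0.0355, 0.2112]
tool_rot: [-180.0, 0.3, 174.5]
force: [0.5, -0.3, 0.6]
grip_width: 0.0573
grasp_force: 0.0
```

Request:
{"method": "servo_tool", "body": {"plan": [{"xyz": [0,0,-2],"twist": [0,0,0],"jaw": 0.31},{"xyz": [0,0,-5],"twist": [0,0,0],"jaw": 0.31},{"xyz": [0,0,-9],"twist": [0,0,0],"jaw": 0.31},{"xyz": [0,0,-11],"twist": [0,0,0],"jaw": 0.31}]}}

```text
time_s: 14.23
tool_pos: [0.5131, -0.0355, 0.3252]
tool_rot: [180.0, 0.5, 174.5]
force: [1.1, -0.8, 0.7]
grip_width: 0.0598
grasp_force: 0.0
```

```bash
python3 -c "
from h import *
rel(bay(1,.13),35,-5.5)
snap('scene','pics/s5.png');a=cv2.imread('pics/s5.png')[140:260,250:410];snap('side','pics/s6.png');b=cv2.imread('pics/s6.png')[140:260,200:360]
cv2.imwrite('pics/s56.png',cv2.resize(np.hstack([a,b]),None,fx=2.5,fy=2.5,interpolation=cv2.INTER_CUBIC))"
```

```text
TCP [0.405 0.34  0.306] xyz [14.33, 36.31, 1.79] twist [-0.0, -34.5, -0.0] t 14.2333
```

View pics/s56.png

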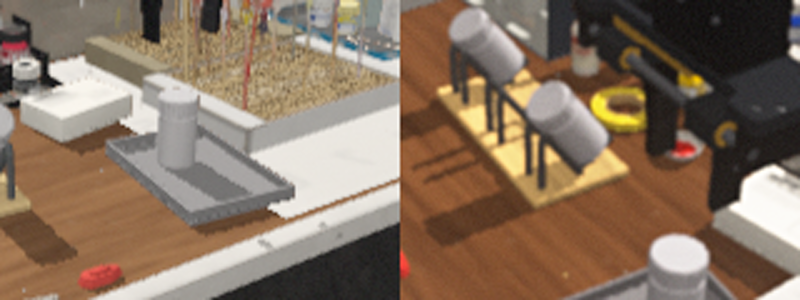

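Request:
{"method": "servo_tool", "body": {"plan": [{"xyz": [1.3,4,0],"twist": [0,-3,0],"jaw": 0.31},{"xyz": [2.8,8,0],"twist": [0,-7,0],"jaw": 0.31},{"xyz": [4.2,11.7,0],"twist": [0,-11,0],"jaw": 0.31},{"xyz": [5.6,15.4,0],"twist": [0,-15,0],"jaw": 0.31},{"xyz": [7,19.1,0],"twist": [0,-19,0],"jaw": 0.31},{"xyz": [8.5,22.8,0],"twist": [0,-23,0],"jaw": 0.31},{"xyz": [10,26.5,0.4],"twist": [0,-27,0],"jaw": 0.31},{"xyz": [11.5,30.2,0.8],"twist": [0,-31,0],"jaw": 0.31},{"xyz": [13,33.5,1.2],"twist": [0,-34.5,0],"jaw": 0.31},{"xyz": [14.3,36.3,1.8],"twist": [0,-34.5,0],"jaw": 0.31}]}}

```text
time_s: 15.17
tool_pos: [0.403, 0.3412, 0.3017]
tool_rot: [180.0, 34.9, 174.6]
force: [0.0, -0.4, -0.3]
grip_width: 0.0603
grasp_force: 0.0
```

Request:
{"method": "servo_tool", "body": {"plan": [{"xyz": [0,0,1],"twist": [0,0,0],"jaw": 0.31},{"xyz": [0,0,2],"twist": [0,0,0],"jaw": 0.31},{"xyz": [0,0,2],"twist": [0,0,0],"jaw": 0.31},{"xyz": [0,0,2],"twist": [0,0,0],"jaw": 0.31}]}}

```text
time_s: 15.5
tool_pos: [0.4168, 0.3366, 0.2846]
tool_rot: [-179.8, 34.6, 174.4]
force: [0.8, -0.3, 0.1]
grip_width: 0.0597
grasp_force: 0.0
```

```bash
python3 -c "
from h import *
o=env.get_obs();print(o['qpos'].round(0))
rel(bay(1,.07),35,-5.5);rel(bay(1),35,-5.5)"
```

```text
[-20.   6. -33. 118.  46.  47.   3.]
TCP [0.44  0.336 0.257] xyz [-0.3, 0.22, 3.58] twist [-0.2, -0.4, -0.1] t 15.5
TCP [0.48  0.333 0.2  ] xyz [-0.35, 0.25, 10.58] twist [-0.2, -0.4, -0.1] t 15.5
```

Request:
{"method": "servo_tool", "body": {"plan": [{"xyz": [-0.2,0.1,2],"twist": [0,-0.4,0],"jaw": 0.31},{"xyz": [-0.3,0.2,4],"twist": [0,-0.4,0],"jaw": 0.31},{"xyz": [-0.3,0.2,4],"twist": [0,-0.4,0],"jaw": 0.31},{"xyz": [-0.3,0.2,4],"twist": [0,-0.4,0],"jaw": 0.31}]}}

```text
time_s: 15.83
tool_pos: [0.4421, 0.3364, 0.2545]
tool_rot: [-179.9, 35.1, 174.4]
force: [-0.4, -0.5, -0.1]
grip_width: 0.0601
grasp_force: 0.0
```

```bash
python3 -c "
from h import *
rel(bay(1),35,-5.5)"
```

```text
TCP [0.48  0.333 0.2  ] xyz [0.06, 0.0, 6.67] twist [-0.2, 0.1, -0.1] t 15.8333
```

Request:
{"method": "servo_tool", "body": {"plan": [{"xyz": [0,0,3],"twist": [0,0,0],"jaw": 0.31},{"xyz": [0,0,5.5],"twist": [0,0,0],"jaw": 0.31},{"xyz": [0,0,6.6],"twist": [0,0,0],"jaw": 0.31},{"xyz": [0,0,6.6],"twist": [0,0,0],"jaw": 0.31},{"xyz": [0,0,6.6],"twist": [0,0,0],"jaw": 0.31},{"xyz": [0,0,6.6],"twist": [0,0,0],"jaw": 0.7},{"xyz": [0,0,6.6],"twist": [0,0,0],"jaw": 0.7},{"xyz": [0,0,6.6],"twist": [0,0,0],"jaw": 0.7},{"xyz": [0,0,6.6],"twist": [0,0,0],"jaw": 0.7},{"xyz": [0,0,6.6],"twist": [0,0,0],"jaw": 0.7}]}}

```text
time_s: 16.67
tool_pos: [0.4791, 0.3346, 0.2022]
tool_rot: [-180.0, 35.2, 174.5]
force: [-5.2, -1.6, 7.6]
grip_width: 0.0416
grasp_force: 25.0
```

Request:
{"method": "servo_tool", "body": {"plan": [{"xyz": [-0.57,0,-0.82],"twist": [0,0,0],"jaw": 0.7},{"xyz": [-1.15,0,-1.64],"twist": [0,0,0],"jaw": 0.7},{"xyz": [-1.72,0,-2.46],"twist": [0,0,0],"jaw": 0.7},{"xyz": [-1.72,0,-2.46],"twist": [0,0,0],"jaw": 0.7},{"xyz": [-1.72,0,-2.46],"twist": [0,0,0],"jaw": 0.7},{"xyz": [-1.72,0,-2.46],"twist": [0,0,0],"jaw": 0.7},{"xyz": [-1.72,0,-2.46],"twist": [0,0,0],"jaw": 0.7}]}}

```text
time_s: 17.25
tool_pos: [0.4787, 0.334, 0.2299]
tool_rot: [-179.9, 35.1, 174.5]
force: [-0.3, -1.2, -3.2]
grip_width: 0.0416
grasp_force: 25.0
```

```bash
python3 -c "
from h import *
o=env.get_obs();print(o['force'],o['wrist_torque'],o['tool_rot'])
rel(tray(-.6,.14),0,-5.5)"
```

```text
[-0.32320045 -1.15482298 -3.21195632] [0.20632364 1.03847921 0.06898301] [-179.89946801   35.05083019  174.52763009]
TCP [ 0.45  -0.03   0.304] xyz [-4.76, -36.49, -5.66] twist [-0.1, 35.1, -0.0] t 17.25
```

Request:
{"method": "servo_tool", "body": {"plan": [{"xyz": [-1.7,0,-2.4],"twist": [0,0,0],"jaw": 0.7},{"xyz": [-3.4,0,-4.9],"twist": [0,0,0],"jaw": 0.7},{"xyz": [-5.2,0,-7.4],"twist": [0,0,0],"jaw": 0.7},{"xyz": [-5.2,-3,-7.4],"twist": [0,4,0],"jaw": 0.7},{"xyz": [-5.2,-6.5,-7.4],"twist": [0,9,0],"jaw": 0.7},{"xyz": [-5.2,-10,-7.4],"twist": [0,13,0],"jaw": 0.7},{"xyz": [-5.2,-13.5,-7.4],"twist": [0,17,0],"jaw": 0.7},{"xyz": [-5.2,-17,-7.4],"twist": [0,21,0],"jaw": 0.7},{"xyz": [-5.2,-20.5,-7.4],"twist": [0,25,0],"jaw": 0.7},{"xyz": [-5.2,-24,-7.4],"twist": [0,29,0],"jaw": 0.7}]}}

```text
time_s: 18.08
tool_pos: [0.4552, 0.0937, 0.3214]
tool_rot: [-180.0, 6.0, 174.5]
force: [1.5, -0.4, -4.1]
grip_width: 0.0414
grasp_force: 25.0
```

```bash
python3 -c "
from h import *
o=env.get_obs();print(o['force'],o['qpos'].round(0))
rel(tray(-.6,.14),0,-5.5)"
```

```text
[ 1.46569365 -0.4421722  -4.074056  ] [  5.  -2. -20. 116.   2.  60.  69.]
TCP [ 0.45  -0.03   0.304] xyz [-0.48, -12.34, 1.81] twist [-0.0, 6.0, 0.0] t 18.0833
```

Request:
{"method": "servo_tool", "body": {"plan": [{"xyz": [0,-3.5,0],"twist": [0,3,0],"jaw": 0.7},{"xyz": [-0.3,-7,0],"twist": [0,6,0],"jaw": 0.7},{"xyz": [-0.4,-10,0.5],"twist": [0,6,0],"jaw": 0.7},{"xyz": [-0.5,-12.3,1.5],"twist": [0,6,0],"jaw": 0.7},{"xyz": [-0.5,-12.3,1.8],"twist": [0,6,0],"jaw": 0.7},{"xyz": [-0.5,-12.3,1.8],"twist": [0,6,0],"jaw": 0.7},{"xyz": [-0.5,-12.3,1.8],"twist": [0,6,0],"jaw": 0.7},{"xyz": [-0.5,-12.3,1.8],"twist": [0,6,0],"jaw": 0.7}]}}

```text
time_s: 18.75
tool_pos: [0.4512, -0.0263, 0.3044]
tool_rot: [-180.0, 0.2, 174.6]
force: [-0.4, -0.2, -3.1]
grip_width: 0.0413
grasp_force: 25.0
```

```bash
python3 -c "
from h import *
o=env.get_obs();print(o['force'],o['qpos'].round(0))
rel(tray(-.6,.050),0,-5.5)"
```

```text
[-0.35776034 -0.17087053 -3.12832176] [ 12.  -1. -12. 117.  -0.  64.  85.]
TCP [ 0.45  -0.03   0.214] xyz [0.12, -0.36, 9.04] twist [-0.0, 0.2, 0.1] t 18.75
```

Request:
{"method": "servo_tool", "body": {"plan": [{"xyz": [0,-0.2,2.5],"twist": [0,0,0],"jaw": 0.7},{"xyz": [0,-0.2,5],"twist": [0,0,0],"jaw": 0.7},{"xyz": [0,-0.2,7],"twist": [0,0,0],"jaw": 0.7},{"xyz": [0,-0.2,8.3],"twist": [0,0,0],"jaw": 0.7},{"xyz": [0,-0.2,8.8],"twist": [0,0,0],"jaw": 0.7},{"xyz": [0,-0.2,8.8],"twist": [0,0,0],"jaw": 0.7},{"xyz": [0,-0.2,8.8],"twist": [0,0,0],"jaw": 0.7}]}}

```text
time_s: 19.33
tool_pos: [0.4516, -0.0289, 0.217]
tool_rot: [-180.0, 0.2, 174.6]
force: [0.2, -0.4, -4.0]
grip_width: 0.0421
grasp_force: 25.0
```

Request:
{"method": "servo_tool", "body": {"plan": [{"xyz": [0,0,0.1],"twist": [0,0,0],"jaw": 0.7},{"xyz": [0,0,0.2],"twist": [0,0,0],"jaw": 0.7},{"xyz": [0,0,0.2],"twist": [0,0,0],"jaw": 0.7}]}}

```text
time_s: 19.58
tool_pos: [0.4514, -0.0295, 0.215]
tool_rot: [-180.0, 0.2, 174.5]
force: [0.5, 0.6, -4.6]
grip_width: 0.0418
grasp_force: 25.0
```

Request:
{"method": "servo_tool", "body": {"plan": [{"xyz": [0,0,0.1],"twist": [0,0,0],"jaw": 0.7},{"xyz": [0,0,0.2],"twist": [0,0,0],"jaw": 0.7},{"xyz": [0,0,0.2],"twist": [0,0,0],"jaw": 0.7}]}}

```text
time_s: 19.83
tool_pos: [0.4515, -0.0296, 0.2135]
tool_rot: [-180.0, 0.2, 174.5]
force: [-1.9, -0.1, 4.8]
grip_width: 0.042
grasp_force: 25.0
```

Request:
{"method": "servo_tool", "body": {"plan": [{"xyz": [0,0,0.1],"twist": [0,0,0],"jaw": 0.7},{"xyz": [0,0,0.15],"twist": [0,0,0],"jaw": 0.7},{"xyz": [0,0,0.15],"twist": [0,0,0],"jaw": 0.7}]}}

```text
time_s: 20.08
tool_pos: [0.4517, -0.0296, 0.2135]
tool_rot: [-180.0, 0.2, 174.5]
force: [-7.3, -0.5, 17.5]
grip_width: 0.0417
grasp_force: 25.0
```

Request:
{"method": "servo_tool", "body": {"plan": [{"xyz": [0,0,-0.1],"twist": [0,0,0],"jaw": 0.7},{"xyz": [0,0,-0.15],"twist": [0,0,0],"jaw": 0.7},{"xyz": [0,0,-0.15],"twist": [0,0,0],"jaw": 0.6},{"xyz": [0,0,-0.15],"twist": [0,0,0],"jaw": 0.45},{"xyz": [0,0,-0.15],"twist": [0,0,0],"jaw": 0.31},{"xyz": [0,0,-0.15],"twist": [0,0,0],"jaw": 0.31},{"xyz": [0,0,-0.15],"twist": [0,0,0],"jaw": 0.31}]}}

```text
time_s: 20.67
tool_pos: [0.4512, -0.0295, 0.2122]
tool_rot: [-180.0, 0.2, 174.5]
force: [-0.6, 0.6, -0.7]
grip_width: 0.0574
grasp_force: 0.0
```

Request:
{"method": "servo_tool", "body": {"plan": [{"xyz": [0,0,-2],"twist": [0,0,0],"jaw": 0.31},{"xyz": [0,0,-5],"twist": [0,0,0],"jaw": 0.31},{"xyz": [0,0,-9],"twist": [0,0,0],"jaw": 0.31},{"xyz": [0,0,-12],"twist": [0,0,0],"jaw": 0.31},{"xyz": [0,0,-12],"twist": [0,0,0],"jaw": 0.31},{"xyz": [0,0,-12],"twist": [0,0,0],"jaw": 0.31}]}}

```text
time_s: 21.17
tool_pos: [0.4515, -0.0295, 0.3341]
tool_rot: [-180.0, 0.4, 174.5]
force: [-0.1, 0.3, -0.8]
grip_width: 0.0602
grasp_force: 0.0
```

```bash
python3 -c "
from h import *
snap('scene','pics/s7.png');d=cv2.imread('pics/s7.png').astype(int);e=cv2.imread('pics/scene.png').astype(int)
m=(np.abs(d-e).sum(2)>90).astype(np.uint8);n,l,s,c=cv2.connectedComponentsWithStats(m)
for q in s[1:]:
  if q[4]>15: print(q)
for i in(-.6,.6):
  for z in(.004,.08): print(i,z,proj('pics/s7.npz',tray(i,z)))
snap('side','pics/s8.png');d=cv2.imread('pics/s8.png').astype(int);e=cv2.imread('pics/side.png').astype(int)
m=(np.abs(d-e).sum(2)>90).astype(np.uint8);n,l,s,c=cv2.connectedComponentsWithStats(m);print()
for q in s[1:]:
  if q[4]>15: print(q)
for i in(-.6,.6):
  for z in(.004,.08): print(i,z,proj('pics/s8.npz',tray(i,z)))
"
```

```text
[ 296    0   89  162 6319]
[506 155   6   6  25]
[487 164  25  90 929]
[314 176  12   6  41]
[313 183  30  18 242]
[203 187  21  30 339]
[169 193  21  30 340]
[316 207  10   6  30]
[332 210  19  11  80]
[215 222   9   9  52]
[225 222   6   7  17]
[349 227  22  10 131]
[191 228   7   9  25]
[181 230   9  10  61]
[223 235  25  21 216]
[188 243  25  23 251]
[ 407  265   80   58 1780]
-0.6 0.004 [334.2259393  214.55608777]
-0.6 0.08 [336.27679006 186.92912024]
0.6 0.004 [320.44314702 204.58304522]
0.6 0.08 [321.90364043 178.16961404]

[ 257    0   69  113 5868]
[ 219  113  128  123 6175]
[227 175   7   5  27]
[219 177   6   5  22]
[223 180  11   5  17]
[185 190  15   9  74]
[241 190   8   6  35]
[233 193   6   5  26]
[237 195  13   6  23]
[197 204  26  12  84]
[299 233  25  28 396]
[270 245  25  17 352]
[303 250   8   6  29]
[ 252  254   66   49 1257]
[272 262  19   6  67]
[  0 282   2  20  32]
[223 299  24  20 282]
[  3 314  13  21  35]
[  35  330   86   54 2162]
[   0  337   32   47 1037]
-0.6 0.004 [280.21981233 283.30665015]
-0.6 0.08 [281.34022713 252.63357286]
0.6 0.004 [308.46069045 270.94879506]
0.6 0.08 [311.31012984 240.6053734 ]
```

```bash
python3 -c "
from h import *
print(env.sign_off())"
```

```text
the job is handed in; nothing more can be done
None
```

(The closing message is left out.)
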